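Stopper the sample flask and index its slide to the next hole

TASK

Put the narrower of the two stoppers, the one that fits, into the neck of the flask clamped on the sliding section, seated fully down and let go. Then pull up the section's spring-loaded lock knob, slide the section to the robot's left by one hole of the index strip, and let the pin drop fully home there. Finish still holding the lock knob with the pin home, and leave the wider stopper, the dish, the beaker and the amber bottle where they are.

Things in the scene. Friction and masses are not known exactly. Their poses are not given: they have to be found in the camera images.
- stopper_knob (a point): Centre of the fitting stopper's grey knob (22 mm diameter, 30 mm tall, 51 mm above the bench at start); z up its axis. Loose, 50 g. Under the knob a rubber flange 38 mm wide, 6 mm thick, then a plug 24 mm long tapering from 26 to 20 mm. Point to plug foot 45 mm. Starts hung by its flange in a fixed white ring 48 mm across, 30 mm high, near the robot at left or right; lift over 30 mm to clear
- wide_stopper_knob (a point): The same point of the other stopper, which is too wide for the flask and stays in its ring: same knob, flange 56 mm diameter, plug 43 to 36 mm, ring 66 mm across, on the side where the fitting stopper is not
- flask_mouth (a point): Centre of the flask's rim, 154 mm above the bench, top of its neck. Glass conical flask 110 mm tall, base 64 mm diameter, neck 36 mm outside, about 30 mm inside; fixed on the sliding section and moving with it. With the stopper seated its flange rests on the rim and its knob centre is 21 mm above this point
- rail: Fixed aluminium slide rail, 468 mm long, low on the bench; origin at the middle of its underside. y axis = sliding direction (roughly the robot's left), x axis roughly away from the robot. Along its robot side, on the line x = -62 mm, the index strip: 46 mm wide, top 30 mm above the bench, six square 12 mm holes 60 mm apart
- next_hole (a point): Centre, at the strip's top, of the hole that the pin must finish in: the next one to the left (rail +y) of the hole where the pin is at the start, 60 mm away
- section (a joint): Position (m) along the rail's +y of the sliding section (white plate 84 x 200 mm, top 44 mm above the bench, carrying flask and lock): about 0 at the start, 0.060 at the next hole; the pin has 1.5 mm play either way in a hole. Travel -0.06 to 0.12, friction about 1.5 N plus 8 N per m/s. Locked while the pin is down
- plunger (a joint): Lift (m) of the lock plunger: 0 pin fully home, 0.018 fully pulled; the 9 mm pin is clear of the hole above about 0.013. A spring pushes it down, 6 N at 0 and 8.7 N at 0.018. Let go between holes, the pin rides on the strip and drops into the next hole it meets
- lock_knob: Black lock knob on top of the plunger, upright cylinder 26 mm diameter, 30 mm tall, rising and sliding with it; origin at its centre, 76 mm above the bench with the pin home. Below it a steel collar 30 mm diameter, top 58 mm above the bench. It stands 135 mm from the flask's axis: 62 mm nearer the robot (rail -x) and 120 mm to the right (rail -y)
- petri_dish: Bystander: glass dish, 90 mm diameter, 15 mm tall, on the bench between the stoppers; origin under its centre
- beaker: Bystander: glass beaker, 66 mm diameter, 90 mm tall, to the left of the rail; origin under its centre
- amber_bottle: Bystander: amber bottle, 60 mm diameter, 130 mm tall, to the right of the rail; origin under its centre
There are look-alikes about, which are no part of the job. Leave any purple look-alike of the part that bears stopper_knob alone.

How it is judged:
By the outcome, as a careful person would: the job done as asked, in the order asked, and still so for the second after the job is handed in, while the arm keeps its last pose, push and grip.
It also fails if it takes over 58 s, if anything falls off the work surface, if the arm or the gripper's body presses on something with over 40 N, if the wrist force passes 120 N, or if a joint passes its speed limit or range.

ROBOT

A 6-joint arm with a two-finger parallel gripper is mounted at the origin on the work surface. World frame = base frame: x ahead of the robot, y to its left, z up, the work surface at z = 0. Lengths are in mm, angles in degrees, forces in N, time in s.
With the tool pointing down it reaches from about 275 to 750 mm from the base axis. Payload 10.2 kg.
Tool frame: the origin (TCP) lies midway between the tips of the shut fingers; the grasp point (between the pads) lies 19 mm behind it (manip.grasp_offset is the y of the grasp point in the tool frame, in mm); y points along the fingers, z is the direction in which the jaws open and shut, and the axes are right-handed (so a half turn about y gives the same grasp; the last joint's range is limited). The gripper opens to 85 mm and grips with 20 to 120 N. Pads are 22 mm wide; open, the fingers measure 114 mm over their backs; the gripper's body (76 mm by 85 mm) begins 54 mm behind the grasp point. The pads swing forward as they close: fully open they stand 13 mm farther back than shut.
Start: joints at [-86.54, 17.928, 85.812, -0, 76.261, -12.8], TCP at [146.99, -504.009, 231.294] pointing down, gripper open.
Joint ranges: [-168.41, 168.41], [-55.51, 124.54], [10.69, 146.95], [-70.63, 250.63], [1, 178], [-165.06, 165.06]. Speed limits (degrees/s): [136.94, 136.94, 172.46, 180, 180, 180].

INTERFACE

Orientations are given as a 3x3 rotation matrix whose columns are the frame's x, y, z axes.
In Python, from bench import manip, fingers, vision, job gives the robot as it stands. The module is installed in compiled form; this text tells all that it offers. Calls block until the motion is done:
- manip.move_ptp(position, orientation): joint-space move of the TCP to a pose.
- manip.servo_line(position, feed=150, orientation=None, f_stop=None): straight line of the TCP; orientation=None keeps the orientation; feed is the mean speed in mm/s. With f_stop (N) it stops when the force on the tool has changed by that much, and returns True; else False.
- manip.goto_joints(angles): joint-space move.
- fingers.open_jaws() and fingers.close_gripper(newtons=None): open the fingers fully, or close them until they stop; newtons is the grip in N (None keeps the last).
- manip.pause(seconds).
- manip.ik(position, orientation): joint angles nearest the present ones, or None.
- manip.get_obs(): the state.
- vision.snapshot(name): name is "side" or "top" or "wrist"; returns a dict with "pixels" (400x640x3 uint8, blue, green, red), "range_z" (400x640 float32, mm along the optical axis (not along the pixel's ray), 0 where there is no reading), "vertical_fov" (degrees; the focal length in pixels is half the picture's height over the tangent of half this angle, whatever the lens; pixels are square), "cx", "cy" (the principal point, pixels), "world_to_cam" (4x4, takes a point from world to camera coordinates). Camera axes: x right, y up, looking along -z (the intrinsics and any distortion apply to the point x, -y, -z); pixel columns grow to the right and rows downward; lengths in mm; the calibration is good to about 2 mm. A picture is of the moment at which its call begins.
A pose or a line that the arm cannot do raises manip.IKError and nothing moves.
- job.sign_off(): hands the job in, once; it reports no verdict.
The state is a dict: "t": time; "q": joint angles; "dq": joint speeds; "tau": joint torques, N m; "ee_pos": TCP position; "tcp_rot": TCP orientation; "ft_force": force on the tool from outside, world axes, zero at the start; "ft_torque": the same for the moment, N m; "finger_gap": finger opening in mm.
Only numpy, scipy, OpenCV 4.12 (cv2) and the standard library are available. Lean on these libraries where they do the work, as an engineer would, in place of code of your own. Each camera call takes 0.05 s, during which the arm holds its last target.

## Working session

There is one attempt and no reset: what is moved stays moved. The work goes in short steps, each a Python script; the robot and the scene stay as the last script left them, time stands still between calls to the robot, and variables do not carry over. Pictures are saved under pics/ and viewed, and the job is handed in when it is done.

```bash
ls; mkdir -p pics; python3 - <<'E'
from bench import manip, fingers, vision, job
import cv2,numpy as np,pickle
o=manip.get_obs(); print(o['t'],o['ee_pos'],o['tcp_rot'],o['finger_gap'],manip.grasp_offset)
for n in("side","top","wrist"):
    s=vision.snapshot(n); cv2.imwrite(f"pics/{n}0.png",s["pixels"]); pickle.dump(s,open(f"{n}0.pkl","wb"))
    print(n,[ (k,v) for k,v in s.items() if k not in("pixels","range_z")])
E
```

```text
pics
0.0 [ 146.96065694 -503.74344983  230.73223906] [[-9.60004941e-01 -1.06624770e-04  2.79983039e-01]
 [-2.79982943e-01  1.27740948e-03 -9.60004125e-01]
 [-2.55292770e-04 -9.99999178e-01 -1.25617253e-03]] 85.57945256510187 -18.700000000000003
side [('vertical_fov', 48.58164359875641), ('cx', 317.4973550461072), ('cy', 200.89627210614674), ('world_to_cam', array([[-7.93357094e-01, -6.08749638e-01, -2.89835193e-03,
         3.97820340e+02],
       [ 3.22362946e-01, -4.24150933e-01,  8.46273075e-01,
        -2.57427473e+02],
       [-5.16397766e-01,  6.70462426e-01,  5.32741478e-01,
        -9.82044324e+02],
       [ 0.00000000e+00,  0.00000000e+00,  0.00000000e+00,
         1.00000000e+00]]))]
top [('vertical_fov', 49.679156834888786), ('cx', 327.29411495607127), ('cy', 198.22511835075454), ('world_to_cam', array([[ 2.58530208e-02, -9.99399565e-01, -2.30679751e-02,
        -9.00002045e+00],
       [ 9.88029424e-01,  2.20346704e-02,  1.52683763e-01,
        -5.08580249e+02],
       [-1.52083791e-01, -2.67391746e-02,  9.88005839e-01,
        -1.22874821e+03],
       [ 0.00000000e+00,  0.00000000e+00,  0.00000000e+00,
         1.00000000e+00]]))]
wrist [('vertical_fov', 59.42798635558598), ('cx', 317.5377267032203), ('cy', 201.83118163125818), ('world_to_cam', array([[ 2.80022152e-01, -9.59993376e-01, -5.58767769e-04,
        -5.25484944e+02],
       [ 9.09217257e-01,  2.65397877e-01, -3.20761509e-01,
         4.18584386e+01],
       [ 3.08077220e-01,  8.93122869e-02,  9.47159829e-01,
        -3.79966648e+02],
       [ 0.00000000e+00,  0.00000000e+00,  0.00000000e+00,
         1.00000000e+00]]))]
```

View pics/top0.png

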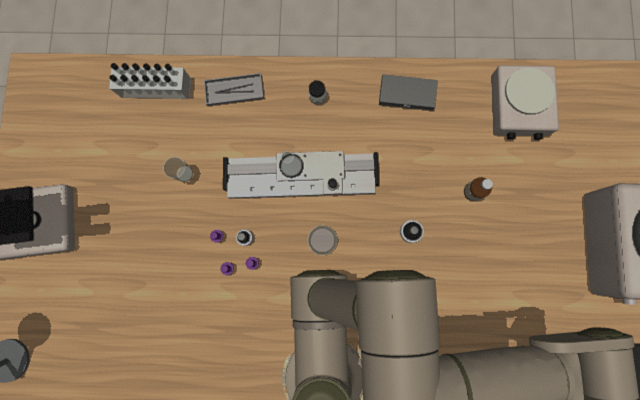

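View pics/side0.png

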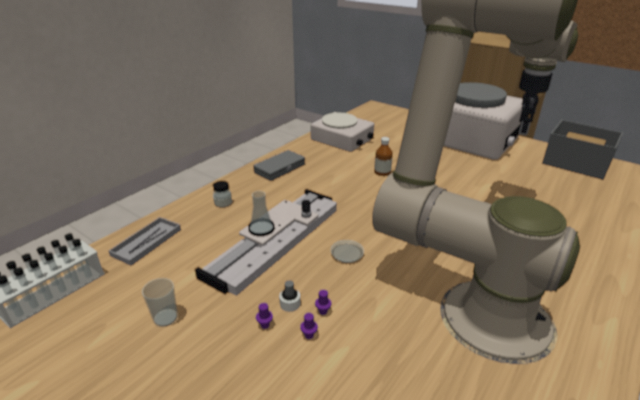

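View pics/wrist0.png

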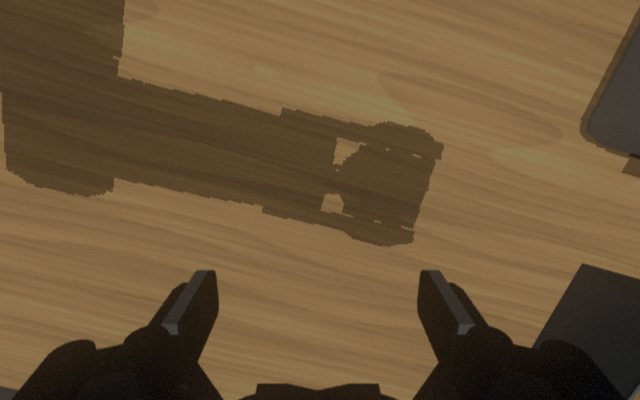

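```bash
cat > h.py <<'E'
import numpy as np,cv2,pickle
def cam(s):
    f=200/np.tan(np.radians(s["vertical_fov"]/2)); return f,s["cx"],s["cy"],np.array(s["world_to_cam"])
def ray(s,u,v):
    f,cx,cy,T=cam(s); d=np.array([(u-cx)/f,-(v-cy)/f,-1.]); R=T[:3,:3]
    return -R.T@T[:3,3], R.T@d
def onz(s,u,v,z):
    c,d=ray(s,u,v); return c+d*(z-c[2])/d[2]
def proj(s,p):
    f,cx,cy,T=cam(s); q=T[:3,:3]@np.asarray(p,float)+T[:3,3]; return np.array([cx+f*q[0]/-q[2], cy-f*q[1]/-q[2]])
def cloud(s):
    f,cx,cy,T=cam(s); Z=s["range_z"]; v,u=np.mgrid[0:400,0:640]
    P=np.stack([(u-cx)/f*Z,-(v-cy)/f*Z,-Z],-1); return (P-T[:3,3])@T[:3,:3]
def mk(a): # jaw direction angle a deg in world xy, tool down
    z=np.array([np.cos(np.radians(a)),np.sin(np.radians(a)),0]); y=np.array([0,0,-1.]); x=np.cross(y,z); return np.stack([x,y,z],1)
E
python3 - <<'E'
import pickle,cv2,numpy as np
from h import *
t=pickle.load(open("top0.pkl","rb")); s=pickle.load(open("side0.pkl","rb"))
a=t["pixels"][140:290,190:450]; cv2.imwrite("pics/tc.png",cv2.resize(a,None,fx=3,fy=3,interpolation=cv2.INTER_CUBIC))
a=s["pixels"][180:350,190:390]; cv2.imwrite("pics/sc.png",cv2.resize(a,None,fx=3.5,fy=3.5,interpolation=cv2.INTER_CUBIC)[:600])
P=cloud(t)
for n,(u,v) in dict(knobL=(244,237),knobR=(412,231),p1=(216,236),p2=(228,268),p3=(252,263),lock=(333,184),dish=(322,240),flask=(291,166),plate=(330,160)).items():
    print(n,P[v,u].round(),proj(s,P[v,u]).round())
E
```

```text
knobL [388. 236.  67.] [293. 280.]
knobR [ 416. -239.   65.] [389. 190.]
p1 [389. 319.  59.] [268. 304.]
p2 [299. 281.  50.] [312. 315.]
p3 [315. 211.  61.] [326. 289.]
lock [541. -13.  92.] [309. 201.]
dish [388.  17.   9.] [348. 251.]
flask [585. 105. 118.] [267. 206.]
plate [624.  -2.  40.] [284. 208.]
```

View pics/tc.png

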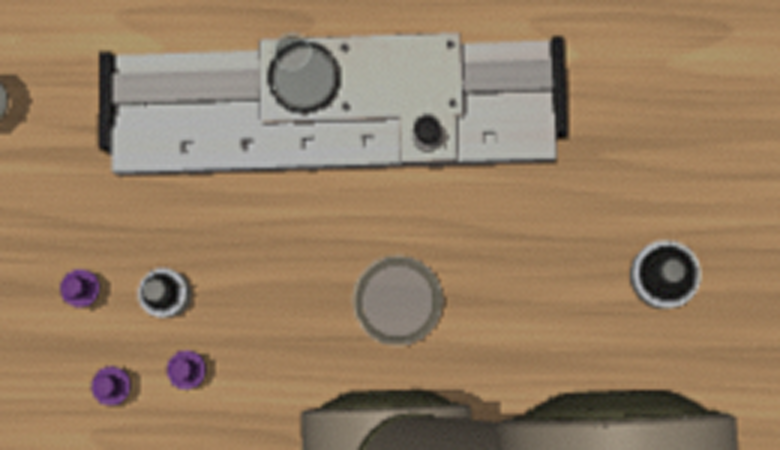

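View pics/sc.png

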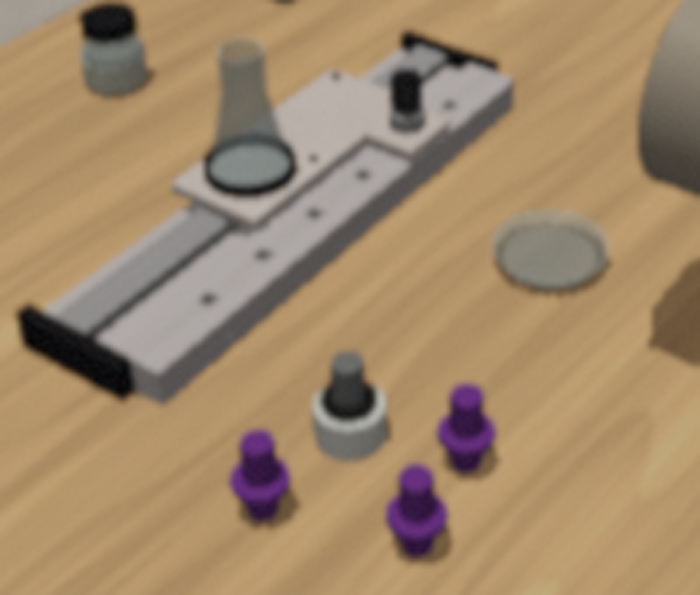

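```bash
python3 - <<'E'
import pickle
from h import *
from bench import manip
o=manip.get_obs(); w=pickle.load(open("wrist0.pkl","rb"))
R=np.array(o['tcp_rot']);p=np.array(o['ee_pos']);T=w["world_to_cam"]
c=-T[:3,:3].T@T[:3,3]; print("cam in tool",(R.T@(c-p)).round(1),"view dir in tool",(R.T@(-T[2,:3])).round(3), "up",(R.T@T[1,:3]).round(3))
for a in (55,235,-125,-305+360,90,-90,0,180):
    for nm,xyz in (("stop",[388,236,150]),("flask",[600,105,250]),("lock",[541,-13,200])):
        q=manip.ik(np.array(xyz),mk(a)); print(a,nm,None if q is None else np.round(q,0))
# masks: side view knobs / rail
t=pickle.load(open("top0.pkl","rb"));s=pickle.load(open("side0.pkl","rb"))
for n,(u,v),(u2,v2) in (("knobL top",(242.8,236.2),(289.5,282.5)),("lock top",(332.3,183),(306,202)),("p1",(216,235.8),(263.6,305)),("p3",(252.3,262.5),(323,292)),("p2",(227.5,267.8),(308.8,315))):
    c1,d1=ray(t,u,v);c2,d2=ray(s,u2,v2)
    k=np.linalg.lstsq(np.stack([d1,-d2],1),c2-c1,rcond=None)[0]
    A=c1+k[0]*d1;B=c2+k[1]*d2;print(n,((A+B)/2).round(),np.linalg.norm(A-B).round(1))
E
```

```text
cam in tool [ -82.2 -142.1    0.7] view dir in tool [0.321 0.947 0.   ] up [-0.947  0.321  0.   ]
55 stop [ 16.  14. 104.  -0.  62. -39.]
55 flask [ -1.  28.  68.  -0.  84. -56.]
55 lock [-14.  21.  86.  -0.  73. -69.]
235 stop [ 16.  14. 104.  -0.  62. 141.]
235 flask [ -1.  28.  68.  -0.  84. 124.]
235 lock [-14.  21.  86.  -0.  73. 111.]
-125 stop [ 16.  14. 104.  -0.  62. 141.]
-125 flask [ -1.  28.  68.  -0.  84. 124.]
-125 lock [-14.  21.  86.  -0.  73. 111.]
55 stop [ 16.  14. 104.  -0.  62. -39.]
55 flask [ -1.  28.  68.  -0.  84. -56.]
55 lock [-14.  21.  86.  -0.  73. -69.]
90 stop [ 16.  14. 104.  -0.  62. -74.]
90 flask [ -1.  28.  68.  -0.  84. -91.]
90 lock [ -14.   21.   86.   -0.   73. -104.]
-90 stop [ 16.  14. 104.  -0.  62. 106.]
-90 flask [-1. 28. 68. -0. 84. 89.]
-90 lock [-14.  21.  86.  -0.  73.  76.]
0 stop [ 16.  14. 104.  -0.  62.  16.]
0 flask [-1. 28. 68. -0. 84. -1.]
0 lock [-14.  21.  86.  -0.  73. -14.]
180 stop [  16.   14.  104.   -0.   62. -164.]
180 flask None
180 lock None
knobL top [392. 242.  61.] 3.8
lock top [547. -10.  87.] 3.5
p1 [393. 323.  54.] 7.8
p3 [319. 213.  52.] 5.5
p2 [302. 284.  51.] 6.0
```

```bash
python3 - <<'E'
import pickle
from h import *
from bench import manip,vision
def snap(n):
    s=vision.snapshot("wrist"); pickle.dump(s,open(n+".pkl","wb")); cv2.imwrite(f"pics/{n}.png",s["pixels"])
manip.move_ptp(np.array([560,40,300.]),mk(90)); snap("wr1"); print(manip.get_obs()['t'])
manip.move_ptp(np.array([388,238,190.]),mk(55)); snap("wr2"); print(manip.get_obs()['t'])
E
```

```text
2.6417
3.7917
```

View pics/wr1.png

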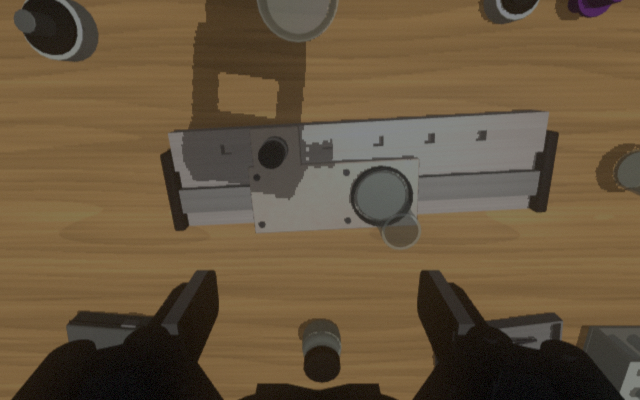

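View pics/wr2.png

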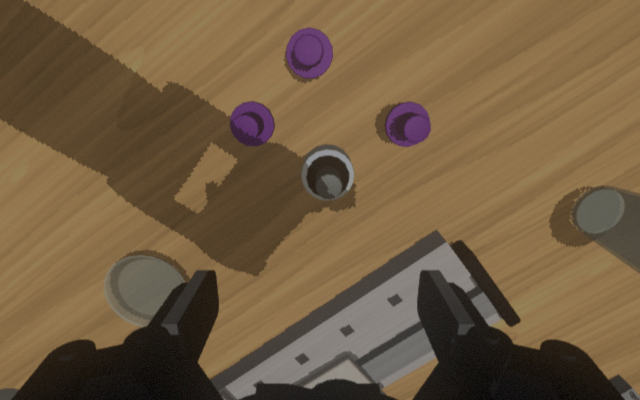

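```bash
python3 - <<'E'
import pickle
from h import *
a=pickle.load(open("wr2.pkl","rb"));b=pickle.load(open("wr1.pkl","rb"))
i=cv2.resize(a["pixels"][140:210,290:370],None,fx=7,fy=7,interpolation=cv2.INTER_CUBIC)
i=cv2.convertScaleAbs(i,alpha=2,beta=0)
j=cv2.resize(b["pixels"][120:250,240:430],None,fx=4,fy=4,interpolation=cv2.INTER_CUBIC);j=cv2.convertScaleAbs(j,alpha=1.6)
cv2.imwrite("pics/c2.png",i);cv2.imwrite("pics/c1.png",j)
Pa=cloud(a);Pb=cloud(b)
np.set_printoptions(suppress=True,precision=1)
for u,v in((330,185),(330,190),(326,165),(330,178)):print(Pa[v,u])
for u,v in((272,150),(272,145),(401,231),(401,214),(300,190)):print(Pb[v,u])
E
```

```text
[389.4 248.4  65.7]
[392.7 246.1  66.1]
[380.5 251.5  34.6]
[384.6 251.6  66.1]
[541.   -7.7  90.3]
[535.9  -7.5  90.6]
[616.5 121.1 121.5]
[586.4 111.7 153.4]
[597.3  17.3  43.5]
```

View pics/c2.png

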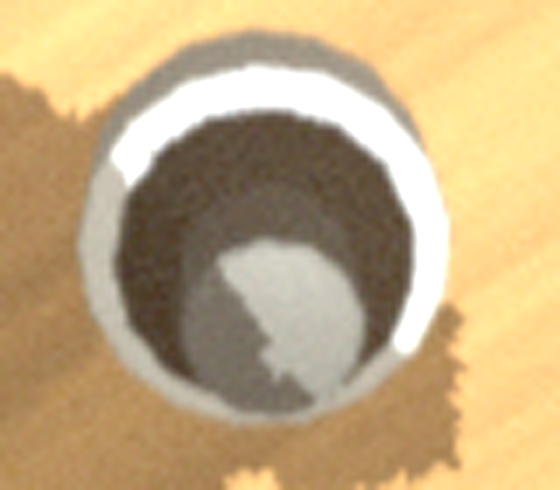

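View pics/c1.png

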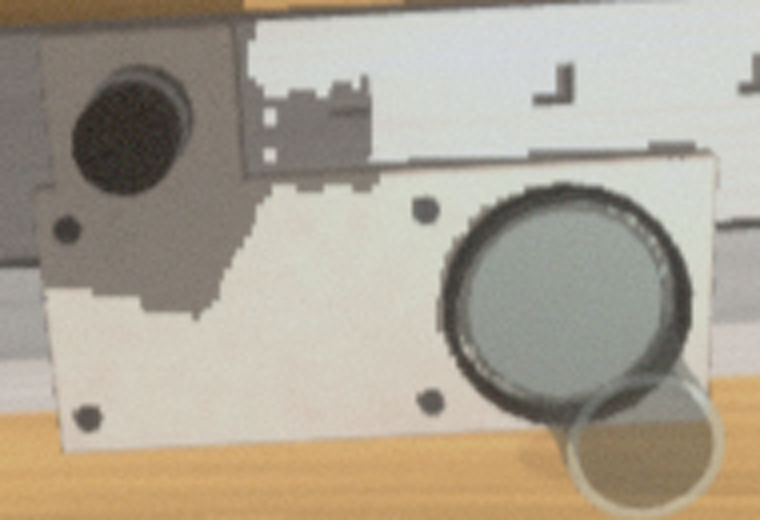

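```bash
python3 - <<'E'
import pickle
from h import *
a=pickle.load(open("wr2.pkl","rb"));b=pickle.load(open("wr1.pkl","rb"));t=pickle.load(open("top0.pkl","rb"));s=pickle.load(open("side0.pkl","rb"))
np.set_printoptions(suppress=True,precision=1)
k=onz(a,328.5,186,66);r=onz(a,327.3,174.4,30.);print("knob",k,"ring",r, "ring width",np.linalg.norm(onz(a,301,174.4,30)-onz(a,353.6,174.4,30)),"knob w",np.linalg.norm(onz(a,315.6,186,66)-onz(a,341.4,186,66)))
m=onz(b,400.9,230.1,154);l=onz(b,271.4,153.9,91);f=onz(b,381.1,195.6,48);print("mouth",m,"lock",l,"base",f,"dist",np.linalg.norm((m-l)[:2]), "rim w",np.linalg.norm(onz(b,381.6,230,154)-onz(b,420.1,230,154)),"lock w",np.linalg.norm(onz(b,257.6,153.9,91)-onz(b,285.1,153.9,91)))
# rail direction: strip edge (near robot) in wr1, z=30
g=cv2.cvtColor(b["pixels"],cv2.COLOR_BGR2GRAY).astype(float)
E1=[];
for u in range(350,530,5):
    col=g[95:150,u]; d=np.diff(cv2.GaussianBlur(col.reshape(-1,1),(1,5),0).ravel()); v=95.5+np.argmax(d); E1.append(onz(b,u,v,30)[:2])
E1=np.array(E1); vx,vy,x0,y0=cv2.fitLine(E1.astype(np.float32),cv2.DIST_HUBER,0,.01,.01).ravel(); print("strip edge dir deg",np.degrees(np.arctan2(vy,vx))%180,"resid",np.std((E1-[x0,y0])@[-vy,vx]))
# plate screws
pts=[(66,230),(88,418),(425,210),(431,401)]
S=[onz(b,240+(x+.5)/4-.5,120+(y+.5)/4-.5,44)[:2] for x,y in pts]; print(S[2]-S[0],S[3]-S[1], [np.degrees(np.arctan2(*(q[::-1]))) for q in (S[2]-S[0],S[3]-S[1])])
th=np.degrees(np.arctan2(vy,vx))%180
for q in (th,):
    yd=np.array([np.cos(np.radians(q)),np.sin(np.radians(q))]); xd=np.array([yd[1],-yd[0]]); print("mouth pred",l[:2]+62*xd+120*yd)
# top-view cross-check
print("top: knob proj",proj(t,k),"mouth proj",proj(t,m),proj(s,m),"lock",proj(t,l),proj(s,l))
E
```

```text
knob [389.3 247.   66. ] ring [389.1 247.1  30. ] ring width 46.72319214780445 knob w 20.414424044739434
mouth [601.5 112.5 154. ] lock [544.9  -8.4  91. ] base [603.  113.1  48. ] dist 133.55964160203717 rim w 34.331578421561815 lock w 27.804174596379685
strip edge dir deg 93.07916 resid 6.624389436213079
[ -5.9 105. ] [ -5.5 105. ] [np.float64(93.20413309004023), np.float64(92.98598021780005)]
mouth pred [600.3 114.7]
top: knob proj [240.4 236.3] mouth proj [286.9 157. ] [259.6 193.5] lock [331.3 182.8] [306.7 201.3]
```

```bash
python3 - <<'E'
import pickle
from h import *
from bench import manip,vision,fingers
np.set_printoptions(suppress=True,precision=1)
def snap(n,c="wrist"):
    s=vision.snapshot(c); pickle.dump(s,open(n+".pkl","wb")); cv2.imwrite(f"pics/{n}.png",s["pixels"])
manip.servo_line(np.array([389.3,247,110.]),feed=120)
print(manip.servo_line(np.array([389.3,247,41.]),feed=60,f_stop=8))
fingers.close_gripper(30); o=manip.get_obs(); print(o['t'],o['ee_pos'],o['finger_gap'],o['ft_force'])
snap("g1")
print(manip.servo_line(np.array([389.3,247,100.]),feed=80)); o=manip.get_obs(); print(o['t'],o['ee_pos'],o['finger_gap'],o['ft_force'])
snap("g2"); snap("g2s","side")
E
```

```text
False
6.5167 [389.3 247.   41.2] 21.165304714531548 [-1.7 -0.2  3.6]
False
7.4583 [389.  246.9  99.6] 20.92501368099921 [0.3 0.  0. ]
```

View pics/g2.png

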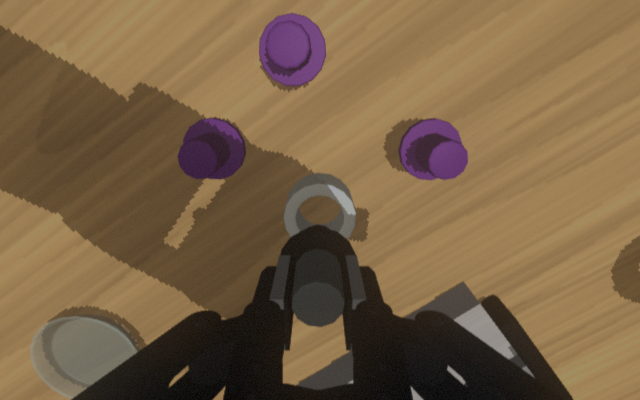

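View pics/g2s.png

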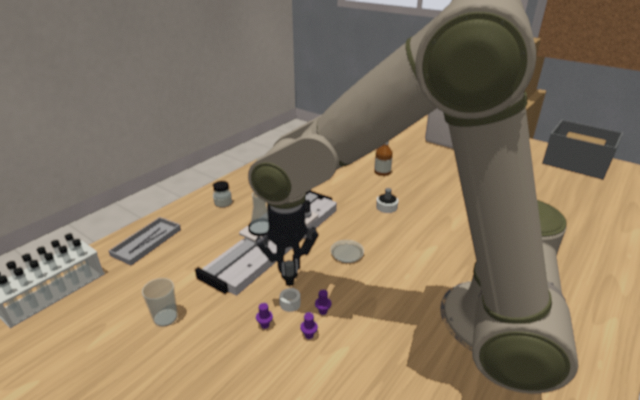

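```bash
python3 - <<'E'
import pickle
from h import *
from bench import manip,vision,fingers
np.set_printoptions(suppress=True,precision=1)
def snap(n,c="wrist"):
    s=vision.snapshot(c); pickle.dump(s,open(n+".pkl","wb")); cv2.imwrite(f"pics/{n}.png",s["pixels"]); return s
manip.servo_line(np.array([389.3,247,278.]),feed=200)
manip.servo_line(np.array([600.3,113.3,278.]),feed=200); manip.pause(.2)
s=snap("m1"); o=manip.get_obs(); print(o['t'],o['ee_pos'],o['finger_gap'],proj(s,[601.2,113.3,154]))
j=cv2.resize(s["pixels"][130:280,240:420],None,fx=4,fy=4,interpolation=cv2.INTER_CUBIC);cv2.imwrite("pics/m1c.png",cv2.convertScaleAbs(j,alpha=1.6))
E
```

```text
10.25 [600.  113.6 278.2] 20.970791772371392 [319.1 193.6]
```

View pics/m1c.png

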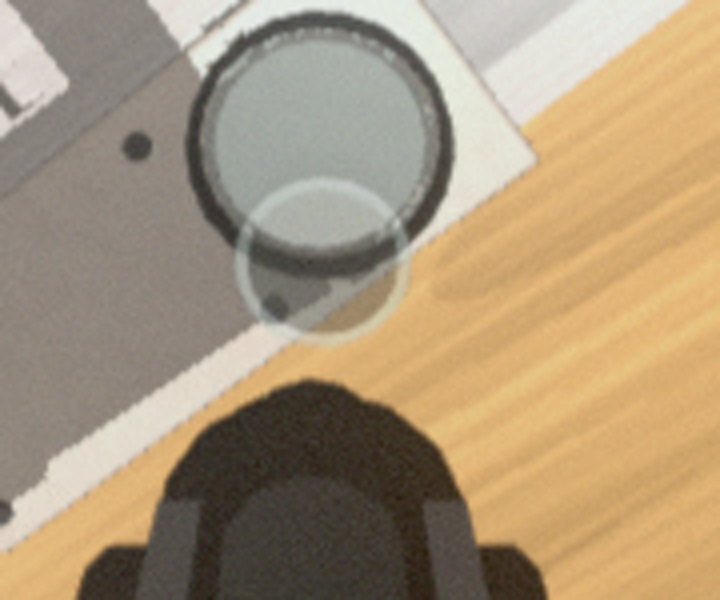

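```bash
python3 - <<'E'
import pickle
from h import *
np.set_printoptions(suppress=True,precision=2)
s=pickle.load(open("m1.pkl","rb")); m=onz(s,320.2,195.1,154);print(m, np.linalg.norm(onz(s,298.4,195,154)-onz(s,342.1,195,154)))
# held knob top centre and flange position: rays at predicted heights
print(proj(s,[600,113.6,278.2+25]),proj(s,[600,113.6,278.2-5]))
E
```

```text
[602.74 113.3  154.  ] 34.85701398560276
[319.41 304.44] [319.12 266.51]
```

View pics/m1.png

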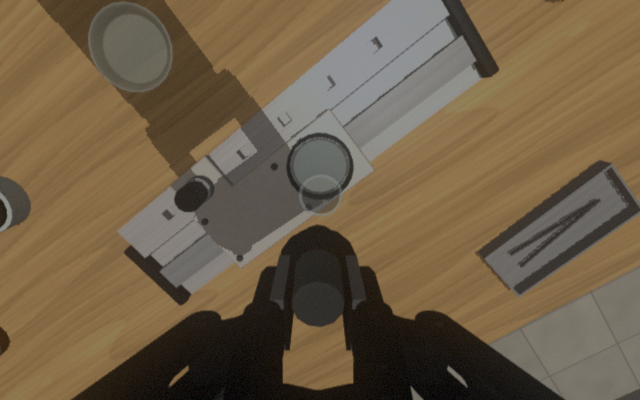

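```bash
python3 - <<'E'
import pickle
from h import *
from bench import manip,vision,fingers
np.set_printoptions(suppress=True,precision=1)
def snap(n,c="wrist"):
    s=vision.snapshot(c); pickle.dump(s,open(n+".pkl","wb")); cv2.imwrite(f"pics/{n}.png",s["pixels"]); return s
x,y=602.4,113.3
manip.servo_line(np.array([x,y,200.]),feed=120)
f=manip.servo_line(np.array([x,y,162.]),feed=25,f_stop=6)
o=manip.get_obs(); print(f,o['t'],o['ee_pos'],o['finger_gap'],o['ft_force'],o['ft_torque'])
snap("p1"); s=snap("p1s","side"); cv2.imwrite("pics/p1sc.png",cv2.resize(s["pixels"][100:300,180:380],None,fx=3,fy=3,interpolation=cv2.INTER_CUBIC))
E
```

```text
True 12.3083 [602.4 113.3 165.2] 21.016141074749 [-1.2  0.   4.7] [ 0.1  0.1 -0. ]
```

View pics/p1sc.png

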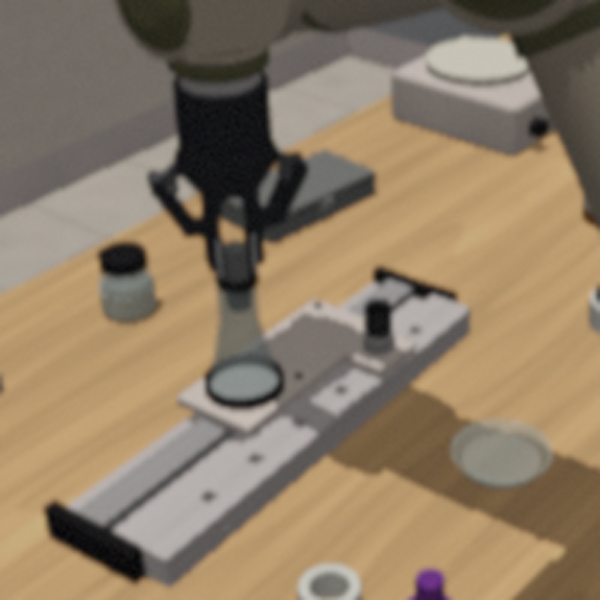

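View pics/p1.png

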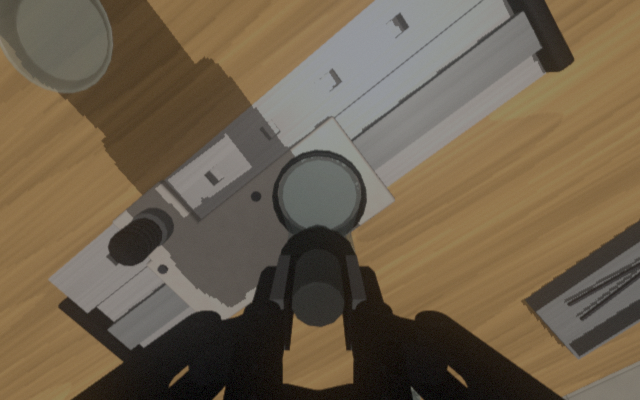

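```bash
python3 - <<'E'
import pickle
from h import *
from bench import manip,vision,fingers
np.set_printoptions(suppress=True,precision=1)
def snap(n,c="wrist"):
    s=vision.snapshot(c); pickle.dump(s,open(n+".pkl","wb")); cv2.imwrite(f"pics/{n}.png",s["pixels"]); return s
fingers.open_jaws()
manip.servo_line(np.array([602.4,113.3,260.]),feed=120)
o=manip.get_obs(); print(o['t'],o['ee_pos'],o['finger_gap'],o['ft_force'])
s=snap("r1"); t=snap("r1t","top")
P=cloud(s); 
c=proj(s,[602.4,113.3,190]); print(c,P[int(c[1]),int(c[0])])
cv2.imwrite("pics/r1c.png",cv2.convertScaleAbs(cv2.resize(s["pixels"][150:300,230:430],None,fx=4,fy=4,interpolation=cv2.INTER_CUBIC),alpha=1.6))
E
```

```text
14.0 [602.1 113.3 259.1] 85.30161174728993 [ 1.  -0.1 -0.1]
[319.3 218. ] [602.  113.3 189.2]
```

View pics/r1c.png

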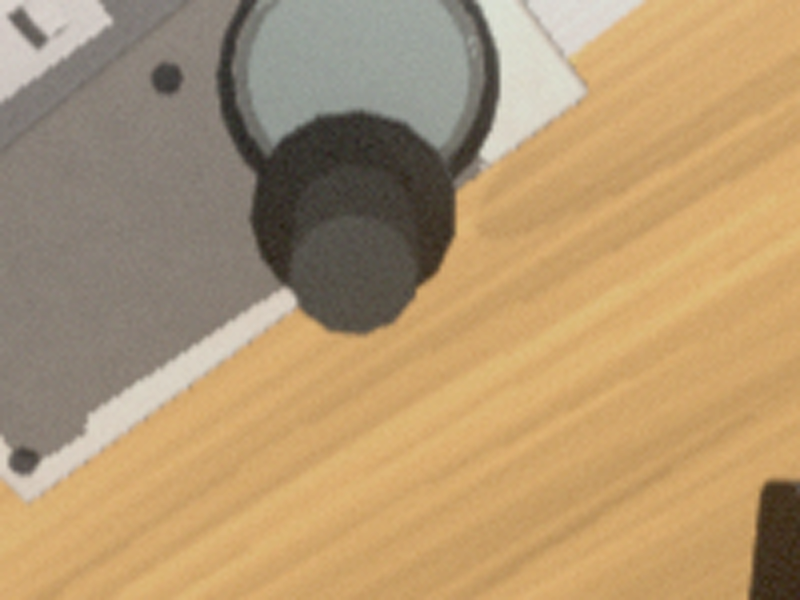

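```bash
python3 - <<'E'
import pickle
from h import *
from bench import manip,vision,fingers
np.set_printoptions(suppress=True,precision=1)
def snap(n,c="wrist"):
    s=vision.snapshot(c); pickle.dump(s,open(n+".pkl","wb")); cv2.imwrite(f"pics/{n}.png",s["pixels"]); return s
manip.move_ptp(np.array([544,-8.4,260.]),mk(93.1))
manip.servo_line(np.array([544,-8.4,215.]),feed=120); manip.pause(.1)
o=manip.get_obs(); print(o['t'],o['ee_pos'],o['finger_gap'],o['ft_force'])
s=snap("k1"); print(proj(s,[544.9,-8.4,91]),proj(s,[602.4,113.3,190]))
cv2.imwrite("pics/k1c.png",cv2.convertScaleAbs(cv2.resize(s["pixels"][130:260,240:440],None,fx=4,fy=4,interpolation=cv2.INTER_CUBIC),alpha=2))
E
```

```text
15.5833 [544.5  -8.3 216. ] 85.00347134513918 [ 0.5  0.6 -0.2]
[318.7 193. ] [519.9 346.9]
```

View pics/k1c.png

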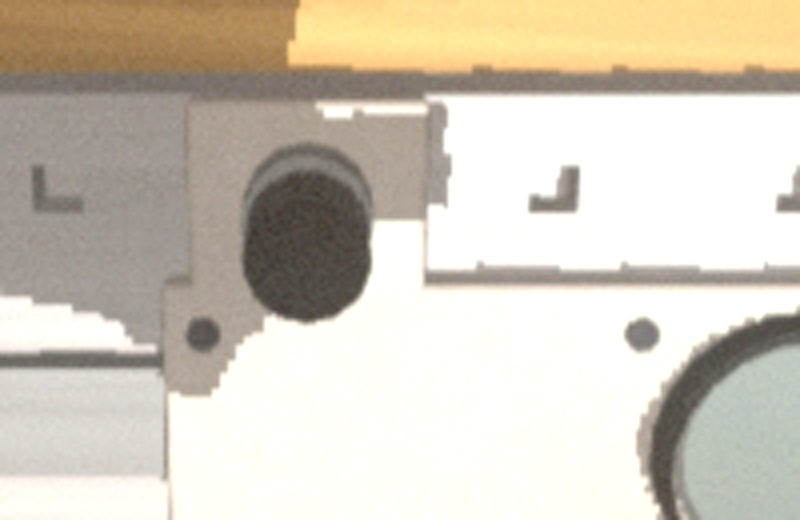

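View pics/k1.png

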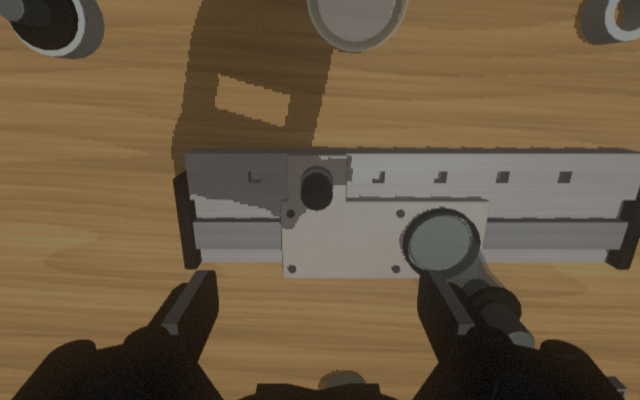

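```bash
python3 - <<'E'
import pickle
from h import *
from bench import manip,vision,fingers
np.set_printoptions(suppress=True,precision=2)
s=pickle.load(open("k1.pkl","rb"))
l=onz(s,316.1,195.1,91); hl=onz(s,254,176.5,30); hr=onz(s,378.4,176.5,30); print(l,hl,hr,(hl+hr)/2,np.linalg.norm(hl-hr))
x,y=l[0],l[1]
assert abs(x-544.9)<4 and abs(y+8.4)<5
manip.servo_line(np.array([x,y,110.]),feed=120)
f=manip.servo_line(np.array([x,y,64.]),feed=60,f_stop=8); o=manip.get_obs(); print(f,o['t'],o['ee_pos'],o['ft_force'])
if not f:
    fingers.close_gripper(60); manip.pause(.2); o=manip.get_obs(); print(o['t'],o['ee_pos'],o['finger_gap'],o['ft_force'],o['ft_torque'])
    s=vision.snapshot("wrist"); cv2.imwrite("pics/k2.png",s["pixels"]); pickle.dump(s,open("k2.pkl","wb"))
E
```

```text
[546.81 -10.38  91.  ] [550.71 -70.5   30.  ] [544.16  49.37  30.  ] [547.43 -10.57  30.  ] 120.05249062259477
False 17.575 [547.03 -10.43  64.32] [ 0.75 -0.82 -0.85]
18.3583 [546.92 -10.4   64.36] 24.25520980127965 [-2.24  0.61  5.47] [ 0.06  0.28 -0.01]
```

View pics/k2.png

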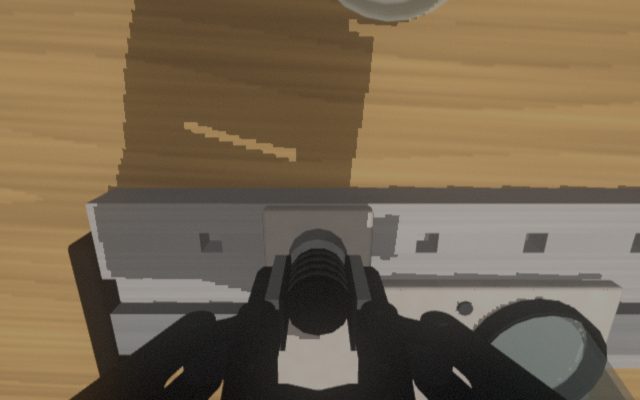

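```bash
python3 - <<'E'
import pickle
from h import *
from bench import manip,vision,fingers
np.set_printoptions(suppress=True,precision=2)
def snap(n,c="wrist"):
    s=vision.snapshot(c); pickle.dump(s,open(n+".pkl","wb")); cv2.imwrite(f"pics/{n}.png",s["pixels"]); return s
fingers.close_gripper(80)
p=np.array(manip.get_obs()['ee_pos'])
f=manip.servo_line(p+[0,0,16.8],feed=30,f_stop=25); o=manip.get_obs(); print(f,o['t'],o['ee_pos'],o['finger_gap'],o['ft_force'],o['ft_torque'])
s=snap("l1")
cv2.imwrite("pics/l1c.png",cv2.convertScaleAbs(s["pixels"][150:400,120:520],alpha=2))
E
```

```text
False 19.35 [546.75 -10.39  80.96] 24.017111242419237 [ 2.39 -0.48 -8.98] [-0.08 -0.43  0.04]
```

View pics/l1c.png

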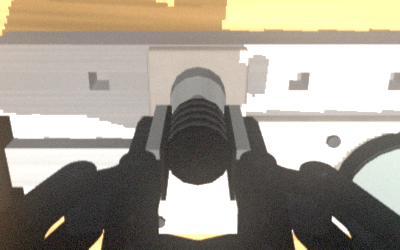

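```bash
python3 - <<'E'
import pickle
from h import *
from bench import manip,vision,fingers
np.set_printoptions(suppress=True,precision=2)
def snap(n,c="wrist"):
    s=vision.snapshot(c); pickle.dump(s,open(n+".pkl","wb")); cv2.imwrite(f"pics/{n}.png",s["pixels"]); return s
p=np.array([546.92,-10.4,81.]); d=np.array([np.cos(np.radians(93.1)),np.sin(np.radians(93.1)),0])
f=manip.servo_line(p+60*d,feed=40,f_stop=25); manip.pause(.2); o=manip.get_obs(); print(f,o['t'],o['ee_pos'],o['finger_gap'],o['ft_force'],o['ft_torque'])
s=snap("s1")
cv2.imwrite("pics/s1c.png",cv2.convertScaleAbs(s["pixels"][150:400,120:520],alpha=2))
E
```

```text
False 21.25 [543.62  49.58  80.97] 23.64671377208548 [ 0.95  0.48 -9.06] [ 0.13 -0.02  0.03]
```

View pics/s1c.png

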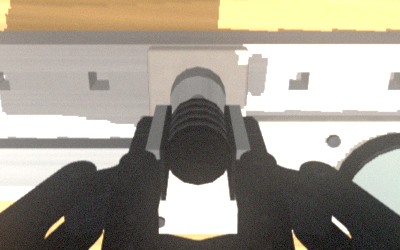

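```bash
python3 - <<'E'
import pickle
from h import *
from bench import manip,vision,fingers
np.set_printoptions(suppress=True,precision=2)
def snap(n,c="wrist"):
    s=vision.snapshot(c); pickle.dump(s,open(n+".pkl","wb")); cv2.imwrite(f"pics/{n}.png",s["pixels"]); return s
p=np.array([543.67,49.5,0])
f=manip.servo_line(p+[0,0,67],feed=30,f_stop=15); o=manip.get_obs(); print(f,o['t'],o['ee_pos'],o['finger_gap'],o['ft_force'])
f=manip.servo_line(p+[0,0,62.8],feed=10,f_stop=12); o=manip.get_obs(); print(f,o['t'],o['ee_pos'],o['finger_gap'],o['ft_force'])
manip.pause(.3); o=manip.get_obs(); print(o['t'],o['ee_pos'],o['ft_force'],o['ft_torque'])
s=snap("e1");t=snap("e1t","top");snap("e1s","side")
k=pickle.load(open("k2.pkl","rb"));
P=cloud(s);Q=cloud(k)
for v in(310,320): print(P[v,318],Q[v,318])
i=np.hstack([k["pixels"][150:400,120:520],s["pixels"][150:400,120:520]]);cv2.imwrite("pics/e1c.png",cv2.convertScaleAbs(i,alpha=2))
E
```

```text
False 21.9167 [543.67  49.59  67.06] 23.623467846162022 [-1.63  0.87 -7.02]
True 22.275 [543.69  49.5   64.44] 24.265618883571385 [-1.42  0.4   5.14]
22.575 [543.67  49.51  64.43] [-1.16 -0.15  5.53] [-0.02  0.26 -0.  ]
[545.31  48.9   89.93] [547.86 -11.05  90.79]
[549.94  49.16  89.99] [553.35 -10.74  89.66]
```

View pics/e1c.png

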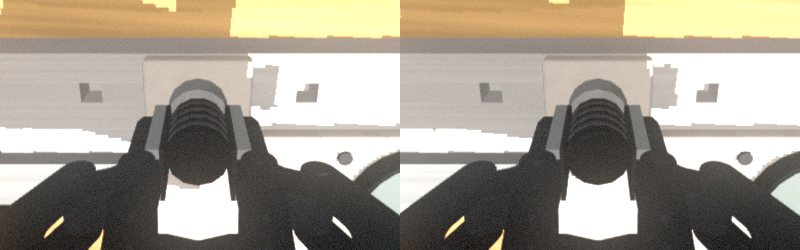

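View pics/e1s.png

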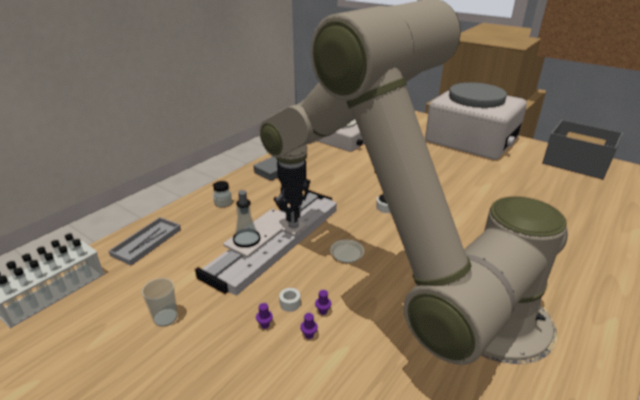

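View pics/e1t.png

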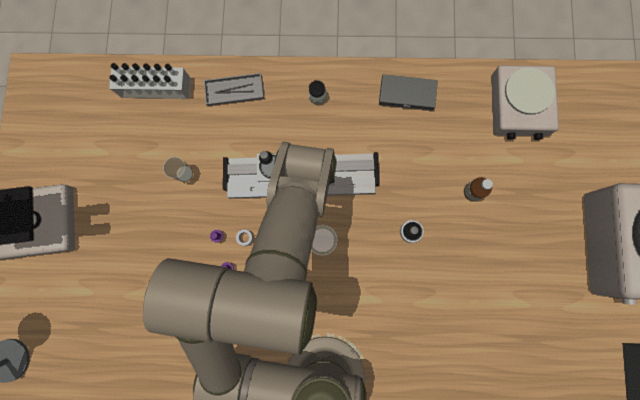

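```bash
python3 - <<'E'
from bench import job,manip
job.sign_off(); o=manip.get_obs(); print(o['t'],o['ee_pos'],o['finger_gap'],o['ft_force'])
E
```

```text
the job is handed in; nothing more can be done
the job is handed in; nothing more can be done
```

The job is done and handed in, at about 22.6 s of the 58 s allowed.

**Stopper:** I took the stopper from the 48 mm ring at the robot's left, top view (244, 237). I took the one at (412, 231) as the wider stopper because its ring is wider. The fitting stopper is in the flask and let go. It stopped at the height expected for a full seat (TCP 165.2 mm against 165). After release its top read about 189 mm, where 190 is expected.

**Lock and slide:** I pulled the lock knob up 16.6 mm, with the force matching the spring at about 9 N. I then slid the section 60 mm to the left and lowered the pin. In the wrist images the holes sit exactly one place along.

**Pin home:** The pin met a hard stop at TCP 64.43 mm, against 64.36 mm when it was home at the start, with the same light downward push of about 5.5 N. The knob was still gripped at my last check before handing in.

**Other objects:** In the last views the wider stopper, the beaker, the amber bottle and the dish appear where they were, and so do the purple look-alikes. In the top view the arm hides part of the dish and some of the purple ones; those show only in the side view.

**Checks that disagreed:** The top camera put points 1 to 2.4 pixels (roughly 3 to 6 mm) off the wrist camera, so I relied on the wrist views. My two wrist measurements of the lock knob differed by about 3 mm, and I used the closer view. Depth readings on the black knob are noisy to about 1 mm, so they alone would not confirm the pin height.

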